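# Draw the tray out of the nail-curing lamp

### The arm

A 7-joint arm with a two-finger parallel gripper is mounted at the origin on the work surface. World frame = base frame: x ahead of the robot, y to its left, z up, the work surface at z = 0. Lengths are in mm, angles in rad, forces in N, time in s.
With the tool pointing down it reaches from about 425 to 875 mm from the base axis. Payload 4.7 kg.
Tool frame: the origin (TCP) lies between the finger pads; the fingertips stand 22 mm ahead of it and the grasp point (between the pads) lies 3 mm ahead of it (r.tips_ahead is the z of the fingertips in the tool frame, in mm); z points along the fingers, y is the line along which they close (so a half turn about z gives the same grasp; the last joint's range is limited). The gripper opens to 87 mm and grips with 3 to 60 N. Pads are 19 mm wide; open, the fingers measure 117 mm over their backs; the gripper's body (75 mm by 190 mm) begins 51 mm behind the grasp point.
Start: joints at [-1.325, 0.321, -0.07, 1.45, 0.023, 1.371, -0.057], TCP at [149.35, 632.628, 244.587] pointing down, gripper open.
Joint ranges: [-2.86, 2.86], [-0.3, 2.09], [-1.38, 1.24], [0.06, 2.45], [-1.56, 4.7], [0.09, 2.05], [-2.69, 2.69]. Speed limits (rad/s): [2.57, 2.57, 3.14, 3.14, 3.14, 3.14, 3.14].

### API

Orientations are given as a unit quaternion [x, y, z, w].
In Python, from plant import r, optics, silhouettes gives the robot as it stands.
- The arm moves only by the tool arm_command, never from a script. Its argument "targets" is a list of rows, each a list of 2 entries, a list of its own where there are three numbers: the shift along the tool's x, y, z in units of 0.3 m (1.0 is 0.3 m), then the turn, a rotation vector about the tool's x, y, z in units of pi rad (1.0 is pi rad). In form: [[[dx, dy, dz], [ax, ay, az]], ...]. A call has 1 to 12 rows; each row shifts and turns the commanded pose from where the row before left it, along the tool's axes as they then stand; what a row does not reach is not made up. A row lasts 1/10 s, in which the tool goes at most 50 mm and 8.59 degrees, less where a joint would pass 70% of its speed; a pose out of reach is approached as far as the arm can. A call with a number of a shift or a turn outside -1 to 1 is refused whole. A call with a gripper value outside its range is refused whole. "jaw" is the opening, from 0 (shut) to 1 (fully open), set as the call begins (left out, the last holds). The fingers move at their own pace and stop on an object; "force" is the grip in N (left out, the last holds). Time passes only in rows, so rows that do not move let the fingers close. It gives the time, the measured TCP pose, the force, the opening and the grip force at its end, in the units of the state.
- r.state(): the state, without advancing time (a new reading comes with each control period).
- optics.grab_frame(name): name is "scene" or "top"; returns a dict with "frame" (384x512x3 uint8, red, green, blue), "depth" (384x512 float32, mm along the optical axis (not along the pixel's ray), 0 where there is no reading), "fovy" (degrees; the focal length in pixels is half the picture's height over the tangent of half this angle, whatever the lens; pixels are square), "cx", "cy" (the principal point, pixels), "cam_to_world" (4x4, takes a point from camera to world coordinates). Camera axes: x right, y down, z forward; pixel columns grow to the right and rows downward; lengths in mm; the calibration is good to about 2 mm. A picture is of the moment at which its call begins.
- r.finish_job(): hands the job in; it is judged then, once.
Trained networks look in a picture, given as the dict that the camera call returned (one of the last four; its "shot" number tells which), for a name from the list of things; names that differ only in an ending like _2 or _b are one class to them, and where a whole thing is asked for, a point or a joint stands for the part that bears it (a point fixed in the world has none). Each returns a list of dicts, best first, with "score" (0 to 1); they miss things now and then, are a little off and sometimes report something else, mostly with a low value. They report only what shows in the picture. A call takes as long as a camera call.
- silhouettes(picture, query): "pixels" (384x512 bool, what is visible of it) and "xy" ([column, row] in pixels, amid what is visible of it).
The state is a dict: "time": time; "joint_pos": joint angles; "joint_vel": joint speeds; "joint_efforts": joint torques, N m; "position": TCP position; "ee_rot": TCP orientation; "ft_force": force on the tool from outside, world axes, zero at the start; "torque": the same for the moment, N m; "gripper_width": opening from 0.0 (shut) to 1.0 (fully open); "grip_force": force on a finger pad.
Only numpy, scipy, OpenCV 4.12 (cv2) and the standard library are available. Lean on these libraries where they do the work, as an engineer would, in place of code of your own. Each camera call takes 0.05 s, during which the arm holds its last target. There are 200 camera calls.

### The job

The curing is finished: press the blue power button on top of the white nail lamp right down to switch it off, then hook a fingertip behind the black upright lip of the lamp's tray and draw the tray straight out until it stops. Hook the lip, do not pinch it; do not touch or lift the practice finger that rides on the tray (it must stay sitting on it), leave everything else on the table where it stands, and finish clear of everything.

Things in the scene. Friction and masses are not known exactly. Their poses are not given: they have to be found in the camera images.
- lamp: White nail-curing lamp, fixed to the table: 180 deep (its x), 200 wide (its y), 80 high, open at the front (-x of its frame), with a tunnel for the tray. Origin: centre of its underside, on the table. The tray slides out along the lamp's -x axis.
- power (a joint): Travel of the blue power button: 0 up, 0.006 m fully down (counts as pressed beyond 0.0045). A spring; fully down takes about 4 N, and it comes back up when released.
- power_top (a point): Centre of the top of the blue round button (26 mm across, on a grey housing on the lamp's roof, 35 mm behind the lamp's front face, off-centre towards lamp +y). Pressed straight down.
- tray (a joint): How far the tray has been drawn out: 0 closed, 0.100 m against its end stop. At the start it may stand 0 to 0.02 m out. It slides with about 2 N of friction and stays where it is left.
- lip_mid (a point): Middle of the inner face (towards the lamp) of the grey tray's black upright lip, 14 mm above the tray floor; moves with the tray. The lip is 110 mm long across the tray (lamp y), 8 mm thick and rises 28 mm above the tray floor, whose top is 10 mm above the table. With the tray closed this face is 71 mm in front of the lamp's front face; the tray between them is bare, room for a fingertip.
- practice: Practice finger: a skin-coloured plastic finger with a blue nail, lying on a grey cradle 56 x 34 mm, 27 mm high in all, 40 to 90 g, standing loose on the tray inside the lamp. Origin: centre of its underside.
- jar_pink: A small loose bystander; pink jar, 45 mm across, 38 mm high, standing beside the tray or lamp. Origin: centre of its underside.
- jar_white: A small loose bystander; white jar, 45 mm across, 38 mm high, standing beside the tray or lamp. Origin: centre of its underside.
- buffer: A small loose bystander; yellow nail-buffer block, 75 x 26 x 26 mm, lying beside the lamp. Origin: centre of its underside.
- lotion: A small loose bystander; black lotion bottle, 54 mm across, 160 mm high, at the left. Origin: centre of its underside.
- polish: A small loose bystander; amber polish bottle, 28 mm across, 70 mm high, at the left. Origin: centre of its underside.
- brush: A small loose bystander; slim nail brush with a wooden handle, 170 mm long along its x, 8 mm thick, lying at the right. Origin: middle of its underside.
- clipper: A small loose bystander; steel nail clipper, 70 x 14 x 12 mm, lying at the right. Origin: centre of its underside.

How it is judged:
By the outcome, as a careful person would: the job done as asked, in the order asked, and still so for the second after the job is handed in, with the robot touching nothing.
It also fails if it takes over 43 s, if anything falls off the work surface, if the arm or the gripper's body presses on something with over 40 N, if the wrist force passes 120 N, or if a joint passes its speed limit or range.

## Working session

There is one attempt and no reset: what is moved stays moved. The work goes in short steps, Python scripts to look and compute and a tool call to move; the robot and the scene stay as the last step left them, time stands still between calls to the robot, and variables do not carry over. Pictures are saved under pics/ and viewed, at most 10 in all, crops included, and the job is handed in when it is done.

Besides the shell and the picture viewer there is one more tool, called as name([rows], argument=value, ...), one row to a line, values as JSON. arm_command: Moves the arm, as the interface text tells. Its arguments: {"type":"object","properties":{"targets":{"type":"array","items":{"type":"array"}},"jaw":{"type":"number"},"force":{"type":"number"}},"required":["targets"]}

```bash
mkdir -p pics; cat > h.py <<'E'
import numpy as np, cv2
from plant import r, optics, silhouettes
def cloud(p):
    H,W=p["depth"].shape; f=H/2/np.tan(np.radians(p["fovy"])/2)
    v,u=np.mgrid[:H,:W]; z=p["depth"].astype(float)
    c=np.stack([(u-p["cx"])*z/f,(v-p["cy"])*z/f,z,np.ones_like(z)],-1)
    w=(c@np.array(p["cam_to_world"]).T)[...,:3]; w[z==0]=np.nan
    return w
E
python3 - <<'E'
from h import *
s=r.state(); print(s["time"],s["position"],s["ee_rot"])
ims=[]
for n in("top","scene"):
    p=optics.grab_frame(n); w=cloud(p); ims.append(p["frame"])
    print(n,np.round(p["cam_to_world"],3).tolist(),p["fovy"])
    for q in("lamp","power_top","lip_mid","tray","practice","jar_pink","jar_white","buffer","lotion","polish","brush","clipper"):
        for d in silhouettes(p,q)[:1]:
            m=d["pixels"]; print(q,round(d["score"],2),np.round(d["xy"]),m.sum(),np.round(np.nanmedian(w[m],0)),np.round(np.nanpercentile(w[m],[3,97],axis=0)).tolist())
    cv2.imwrite(f"pics/{n}1.png",p["frame"][...,::-1]); np.save(n+"_w.npy",w); np.save(n+"_f.npy",p["frame"])
E
```

```text
0.0 [149.23739092 632.12151821 243.49619027] [ 1.15595266e-01  9.93295967e-01 -9.24289981e-04 -4.53455721e-05]
top [[0.046, -0.978, 0.202, 306.079], [-0.999, -0.046, 0.003, -15.178], [0.006, -0.202, -0.979, 1177.24], [0.0, 0.0, 0.0, 1.0]] 51.88908551758138
lamp 0.56 [249. 137.] 5292 [666.   7.  79.] [[541.0, -79.0, 7.0], [781.0, 112.0, 88.0]]
power_top 0.29 [100. 208.] 531 [445. 407. 105.] [[424.0, 394.0, 20.0], [469.0, 431.0, 162.0]]
lip_mid 0.62 [257. 176.] 1192 [575. -16.  11.] [[523.0, -70.0, 2.0], [622.0, 39.0, 41.0]]
tray 0.72 [256. 179.] 1089 [573. -15.  11.] [[523.0, -67.0, 6.0], [622.0, 36.0, 39.0]]
practice 0.71 [256. 176.] 1078 [575. -17.  11.] [[524.0, -67.0, 6.0], [623.0, 35.0, 39.0]]
jar_pink 0.71 [306. 169.] 168 [ 601. -169.   38.] [[584.0, -187.0, 15.0], [621.0, -151.0, 42.0]]
jar_white 0.47 [208. 187.] 216 [533. 128.  38.] [[515.0, 109.0, 1.0], [556.0, 149.0, 42.0]]
buffer 0.72 [198. 144.] 206 [658. 170.  26.] [[625.0, 151.0, 17.0], [692.0, 191.0, 30.0]]
lotion 0.6 [102. 210.] 538 [444. 407. 103.] [[423.0, 394.0, 11.0], [468.0, 430.0, 161.0]]
brush 0.64 [393. 192.] 1
[... 434 characters left out ...]
. -20.  11.] [[523.0, -71.0, 6.0], [592.0, 34.0, 38.0]]
jar_pink 0.76 [233. 247.] 252 [ 612. -169.   38.] [[588.0, -187.0, 7.0], [626.0, -150.0, 42.0]]
jar_white 0.5 [300. 178.] 219 [540. 124.  37.] [[517.0, 111.0, 5.0], [555.0, 149.0, 42.0]]
buffer 0.74 [339. 198.] 252 [665. 171.  26.] [[631.0, 153.0, 11.0], [695.0, 191.0, 30.0]]
lotion 0.67 [350. 110.] 608 [458. 409.  85.] [[433.0, 396.0, 7.0], [475.0, 432.0, 161.0]]
polish 0.61 [376. 135.] 181 [568. 426.  31.] [[529.0, 418.0, -1.0], [580.0, 478.0, 71.0]]
brush 0.68 [140. 287.] 196 [ 558. -415.    8.] [[485.0, -432.0, 3.0], [636.0, -398.0, 11.0]]
clipper 0.59 [106. 233.] 104 [ 362. -406.   11.] [[331.0, -413.0, 2.0], [390.0, -400.0, 15.0]]
```

```bash
python3 - <<'E'
from h import *
t=np.load("top_f.npy");s=np.load("scene_f.npy")
a=cv2.resize(t[80:240,160:340],None,fx=3,fy=3,interpolation=2);a=cv2.resize(a,(400,356))
b=cv2.resize(s[130:308,190:390],(400,356),interpolation=2)
cv2.imwrite("pics/c.png",np.hstack([a,b])[...,::-1])
for n in("top","scene"):
    w=np.load(n+"_w.npy");f=np.load(n+"_f.npy").astype(int)
    near=(w[...,0]>480)&(w[...,0]<820)&(abs(w[...,1])<140)
    bl=near&(f[...,2]-f[...,0]>50)&(w[...,2]>70)
    print(n,"blue",bl.sum(),np.round(np.nanmean(w[bl],0),1),np.round(np.nanmin(w[bl],0)),np.round(np.nanmax(w[bl],0)))
    roof=near&(abs(w[...,2]-80)<4); P=w[roof][:,:2].astype(np.float32)
    rc=cv2.minAreaRect(P);print("roof",roof.sum(),rc,np.round(cv2.boxPoints(rc)).tolist())
    lip=near&(abs(w[...,2]-38)<4)&(w[...,0]<600)&(w[...,1]<60)&(f.max(-1)<110); P=w[lip][:,:2].astype(np.float32)
    rc=cv2.minAreaRect(P);print("lip",lip.sum(),rc,np.round(cv2.boxPoints(rc)).tolist(), w[lip][:,2].mean())
E
```

```text
top blue 60 [632.6  42.2 102.5] [622.  30.  96.] [644.  53. 108.]
roof 3326 ((696.1854858398438, 17.579360961914062), (180.2971954345703, 195.24520874023438), 15.312435150146484) [[583.0, 88.0], [635.0, -100.0], [809.0, -53.0], [757.0, 136.0]]
lip 82 ((532.7139282226562, -26.279460906982422), (8.1355562210083, 103.72655487060547), 15.60729694366455) [[515.0, 23.0], [543.0, -77.0], [551.0, -75.0], [523.0, 25.0]] 37.914955209491715
scene blue 61 [635.   41.4 101.5] [623.  32.  94.] [645.  55. 106.]
roof 4066 ((696.8804321289062, 20.486968994140625), (180.22479248046875, 195.66229248046875), 14.952004432678223) [[585.0, 92.0], [635.0, -97.0], [809.0, -51.0], [759.0, 138.0]]
lip 51 ((536.4909057617188, -27.892719268798828), (4.357132911682129, 101.0133056640625), 15.527057647705078) [[521.0, 20.0], [548.0, -77.0], [552.0, -76.0], [525.0, 21.0]] 37.082957852837254
```

View pics/c.png

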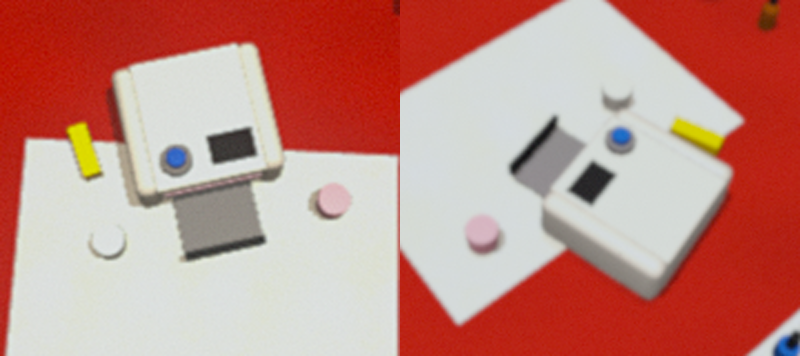

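The crops show the lamp with its blue button at left-crop (176,158) and the tray lip at about (225,247). Both cameras agree on lamp yaw at about 15.2°, button at about (634, 42) and lip inner face at about (537, -24). The button also measures 35 mm behind the front face, as specified. Next I'll move over the button with the jaw shut.

arm_command([
  [[-0.1124,-0.0857,0],[0,0,0]],
  [[-0.1124,-0.0857,0],[0,0,0]],
  [[-0.1124,-0.0857,0],[0,0,0]],
  [[-0.1124,-0.0857,0],[0,0,0]],
  [[-0.1124,-0.0857,0],[0,0,0]],
  [[-0.1124,-0.0857,0],[0,0,0]],
  [[-0.1124,-0.0857,0],[0,0,0]],
  [[-0.1124,-0.0857,0],[0,0,0]],
  [[-0.1124,-0.0857,0],[0,0,0]],
  [[-0.1124,-0.0857,0],[0,0,0]],
  [[-0.1124,-0.0857,0],[0,0,0]],
  [[-0.1124,-0.0857,0],[0,0,0]],
], jaw=0)

```text
time: 2.5
position: [473.2, 238.0, 244.9]
ee_rot: [0.116, 0.993, 0.0, 0.0]
ft_force: [0.5, -0.1, 0.7]
gripper_width: 0.029
grip_force: 0.0
```

arm_command([
  [[-0.1124,-0.0857,0],[0,0,0]],
  [[-0.1124,-0.0857,0],[0,0,0]],
  [[-0.1124,-0.0857,0],[0,0,0]],
  [[-0.1124,-0.0857,0],[0,0,0]],
  [[-0.1124,-0.0857,0],[0,0,0]],
  [[-0.1124,-0.0857,0],[0,0,0]],
  [[0,0,0],[0,0,-0.0396]],
  [[0,0,0],[0,0,-0.0396]],
  [[0,0,0],[0,0,-0.0396]],
  [[0,0,0],[0,0,-0.0396]],
  [[0,0,0],[0,0,0]],
  [[0,0,0],[0,0,0]],
])

```text
time: 3.7
position: [633.8, 42.8, 244.6]
ee_rot: [-0.131, 0.991, 0.0, 0.0]
ft_force: [0.3, 0.0, -0.1]
gripper_width: 0.006
grip_force: 0.0
```

```bash
cat >> h.py <<'E'
from scipy.spatial.transform import Rotation as R
def go(x,y,tipz,yaw_y):  # needed shift in tool units now, turn about tool z
    s=r.state(); q=R.from_quat(s["ee_rot"]); M=q.as_matrix()
    d=np.array([x,y,tipz+r.tips_ahead])-s["position"]
    yaw=np.degrees(np.arctan2(M[1,1],M[0,1]))
    print("t",s["time"],"pos",np.round(s["position"],1),"tilt",np.round(M[:,2],3),"yaw_y",round(yaw,1),"F",np.round(s["ft_force"],1),"jaw",s["gripper_width"],"j",np.round(s["joint_pos"],2))
    print("shift units",np.round(M.T@d/300,4),"turn z",round(-(yaw_y-yaw)/180,4))
E
python3 -c "
from h import *
go(633.8,41.8,125,105.2)"
```

```text
t 3.7 pos [633.8  42.8 244.6] tilt [ 0.  0. -1.] yaw_y 105.1 F [ 0.3  0.  -0.1] jaw 0.006295686518728554 j [-0.44  0.3   0.42  1.51 -0.12  1.36  1.82]
shift units [ 0.0009 -0.0033  0.3255] turn z -0.0008
```

arm_command([
  [[0.001,-0.003,0.09],[0,0,0]],
  [[0,0,0.09],[0,0,0]],
  [[0,0,0.08],[0,0,0]],
  [[0,0,0.06],[0,0,0]],
  [[0,0,0.04],[0,0,0]],
  [[0,0,0],[0,0,0]],
  [[0,0,0],[0,0,0]],
])

```text
time: 4.4
position: [634.2, 41.9, 137.2]
ee_rot: [-0.132, 0.991, -0.0, 0.0]
ft_force: [-0.6, 0.1, -0.1]
gripper_width: 0.009
grip_force: 0.0
```

arm_command([
  [[0,0,0.01],[0,0,0]],
  [[0,0,0.01],[0,0,0]],
  [[0,0,0],[0,0,0]],
  [[0,0,0],[0,0,0]],
])

```text
time: 4.8
position: [633.8, 41.9, 130.8]
ee_rot: [-0.133, 0.991, 0.0, 0.0]
ft_force: [-0.0, -0.2, 0.6]
gripper_width: 0.002
grip_force: 0.0
```

arm_command([
  [[0,0,0.005],[0,0,0]],
  [[0,0,0.005],[0,0,0]],
  [[0,0,0],[0,0,0]],
  [[0,0,0],[0,0,0]],
])

```text
time: 5.2
position: [633.7, 41.9, 127.5]
ee_rot: [-0.133, 0.991, 0.0, -0.0]
ft_force: [0.8, -0.1, 0.3]
gripper_width: 0.002
grip_force: 0.0
```

arm_command([
  [[0,0,0.005],[0,0,0]],
  [[0,0,0.005],[0,0,0]],
  [[0,0,0],[0,0,0]],
  [[0,0,0],[0,0,0]],
])

```text
time: 5.6
position: [633.7, 41.9, 124.6]
ee_rot: [-0.133, 0.991, 0.0, 0.0]
ft_force: [0.4, -0.5, 0.8]
gripper_width: 0.006
grip_force: 0.0
```

arm_command([
  [[0,0,0.005],[0,0,0]],
  [[0,0,0.005],[0,0,0]],
  [[0,0,0],[0,0,0]],
  [[0,0,0],[0,0,0]],
])

```text
time: 6.0
position: [633.8, 41.9, 121.8]
ee_rot: [-0.133, 0.991, 0.0, 0.0]
ft_force: [-0.8, -0.2, 2.2]
gripper_width: 0.004
grip_force: 1.1
```

arm_command([
  [[0,0,0.005],[0,0,0]],
  [[0,0,0],[0,0,0]],
  [[0,0,0],[0,0,0]],
])

```text
time: 6.3
position: [633.8, 41.9, 120.2]
ee_rot: [-0.133, 0.991, 0.0, 0.0]
ft_force: [-1.5, -0.7, 2.9]
gripper_width: 0.004
grip_force: 1.5
```

arm_command([
  [[0,0,0.005],[0,0,0]],
  [[0,0,0],[0,0,0]],
  [[0,0,0],[0,0,0]],
])

```text
time: 6.6
position: [633.8, 41.9, 118.7]
ee_rot: [-0.133, 0.991, 0.0, 0.0]
ft_force: [-1.3, 0.0, 4.5]
gripper_width: 0.007
grip_force: 1.9
```

arm_command([
  [[0,0,0.004],[0,0,0]],
  [[0,0,0],[0,0,0]],
  [[0,0,0],[0,0,0]],
])

```text
time: 6.9
position: [633.8, 41.9, 118.4]
ee_rot: [-0.133, 0.991, 0.0, 0.0]
ft_force: [-2.7, -0.0, 7.8]
gripper_width: 0.001
grip_force: 4.2
```

arm_command([
  [[0,0,0.003],[0,0,0]],
  [[0,0,0],[0,0,0]],
  [[0,0,0],[0,0,0]],
])

```text
time: 7.2
position: [633.9, 41.9, 118.3]
ee_rot: [-0.133, 0.991, 0.0, 0.0]
ft_force: [-4.9, 0.6, 12.3]
gripper_width: 0.003
grip_force: 6.2
```

arm_command([
  [[0,0,-0.03],[0,0,0]],
  [[0,0,-0.05],[0,0,0]],
  [[0,0,-0.05],[0,0,0]],
  [[0,0,0],[0,0,0]],
])

```text
time: 7.6
position: [635.4, 41.9, 158.4]
ee_rot: [-0.133, 0.991, 0.0, 0.002]
ft_force: [0.4, -1.2, 0.6]
gripper_width: 0.007
grip_force: 0.0
```

```bash
python3 -c "
from h import *
go(559.5,-18.2,16,105.2)
p=optics.grab_frame('scene');w=cloud(p);f=p['frame'].astype(int)
bl=(w[...,0]>580)&(w[...,0]<680)&(abs(w[...,1]-42)<40)&(f[...,2]-f[...,0]>50)&(w[...,2]>70)
print(bl.sum(),np.nanmean(w[bl],0))
"
```

```text
t 7.6 pos [635.4  41.9 158.4] tilt [ 0.005  0.001 -1.   ] yaw_y 105.2 F [ 0.4 -1.2  0.6] jaw 0.007131438926766874 j [-0.43  0.36  0.4   1.61 -0.15  1.2   1.84]
shift units [ 0.2989 -0.1267  0.4   ] turn z 0.0002
32 [638.37354071  44.22527149 101.18893454]
```

arm_command([
  [[0.1,-0.042,0],[0,0,0]],
  [[0.1,-0.042,0],[0,0,0]],
  [[0.1,-0.042,0],[0,0,0]],
  [[0,0,0],[0,0,0]],
  [[0,0,0.1],[0,0,0]],
  [[0,0,0.1],[0,0,0]],
  [[0,0,0.06],[0,0,0]],
  [[0,0,0.04],[0,0,0]],
  [[0,0,0],[0,0,0]],
  [[0,0,0],[0,0,0]],
])

```text
time: 8.65
position: [557.4, -18.2, 65.8]
ee_rot: [-0.133, 0.991, -0.0, 0.0]
ft_force: [0.1, -0.6, 0.1]
gripper_width: 0.007
grip_force: 0.0
```

```bash
python3 -c "
from h import *
go(559.5,-18.2,16,105.2)
a=optics.grab_frame('scene')['frame'];b=optics.grab_frame('top')['frame']
cv2.imwrite('pics/d.png',np.hstack([cv2.resize(a[130:280,180:330],(400,400)),cv2.resize(b[110:230,190:310],(400,400))])[...,::-1])
"
```

```text
t 8.65 pos [557.4 -18.2  65.8] tilt [ 0.001 -0.    -1.   ] yaw_y 105.2 F [ 0.1 -0.6  0.1] jaw 0.007167307785945393 j [-0.38  0.3   0.42  1.89 -0.15  0.98  1.94]
shift units [-0.0067 -0.002   0.0928] turn z 0.0002
```

View pics/d.png

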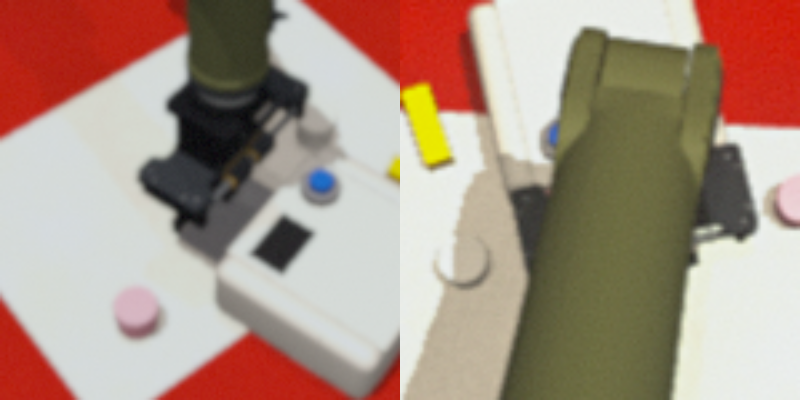

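The picture shows the shut fingers between the lip and the lamp front, with the body clear of the lamp and jars, so I'll lower into the gap.

arm_command([
  [[-0.005,-0.002,0.04],[0,0,0]],
  [[0,0,0.03],[0,0,0]],
  [[0,0,0.022],[0,0,0]],
  [[0,0,0],[0,0,0]],
  [[0,0,0],[0,0,0]],
])

```text
time: 9.25
position: [558.2, -18.6, 37.5]
ee_rot: [-0.132, 0.991, -0.0, -0.0]
ft_force: [-0.2, -0.3, 0.5]
gripper_width: 0.011
grip_force: 0.0
```

arm_command([
  [[0.01,0,0],[0,0,0]],
  [[0.01,0,0],[0,0,0]],
  [[0.01,0,0],[0,0,0]],
  [[0.01,0,0],[0,0,0]],
  [[0,0,0],[0,0,0]],
])

```text
time: 9.75
position: [546.7, -21.6, 38.1]
ee_rot: [-0.132, 0.991, 0.0, 0.0]
ft_force: [0.1, 0.5, -0.3]
gripper_width: -0.001
grip_force: 0.1
```

arm_command([
  [[0.006,0,0],[0,0,0]],
  [[0.006,0,0],[0,0,0]],
  [[0.01,0,0],[0,0,0]],
  [[0.01,0,0],[0,0,0]],
  [[0.01,0,0],[0,0,0]],
  [[0.01,0,0],[0,0,0]],
  [[0.01,0,0],[0,0,0]],
  [[0.01,0,0],[0,0,0]],
  [[0.01,0,0],[0,0,0]],
  [[0.01,0,0],[0,0,0]],
  [[0.01,0,0],[0,0,0]],
  [[0.01,0,0],[0,0,0]],
])

```text
time: 10.95
position: [514.3, -30.6, 37.9]
ee_rot: [-0.133, 0.991, -0.0, 0.0]
ft_force: [1.8, -0.0, 1.8]
gripper_width: 0.006
grip_force: 1.1
```

```bash
python3 -c "
from h import *
go(454.0,-46.9,16,105.2)
"
```

```text
t 10.95 pos [514.3 -30.6  37.9] tilt [ 0. -0. -1.] yaw_y 105.2 F [ 1.8 -0.   1.8] jaw 0.005764751466984101 j [-0.38  0.26  0.43  2.01 -0.13  0.9   1.96]
shift units [ 2.082e-01  2.000e-04 -3.000e-04] turn z 0.0002
```

Contact made: about 2 N is dragging with the tool. Continuing the pull.

arm_command([
  [[0.012,0,0],[0,0,0]],
  [[0.012,0,0],[0,0,0]],
  [[0.012,0,0],[0,0,0]],
  [[0.012,0,0],[0,0,0]],
  [[0.012,0,0],[0,0,0]],
  [[0.012,0,0],[0,0,0]],
  [[0.012,0,0],[0,0,0]],
  [[0.012,0,0],[0,0,0]],
  [[0.012,0,0],[0,0,0]],
  [[0.012,0,0],[0,0,0]],
  [[0.012,0,0],[0,0,0]],
  [[0.012,0,0],[0,0,0]],
])

```text
time: 12.15
position: [472.4, -42.0, 37.8]
ee_rot: [-0.133, 0.991, -0.0, -0.0]
ft_force: [1.5, -1.6, 0.8]
gripper_width: 0.005
grip_force: 1.1
```

arm_command([
  [[0.012,0,0],[0,0,0]],
  [[0.012,0,0],[0,0,0]],
  [[0.01,0,0],[0,0,0]],
  [[0.006,0,0],[0,0,0]],
  [[0.006,0,0],[0,0,0]],
  [[0,0,0],[0,0,0]],
  [[0,0,0],[0,0,0]],
])

```text
time: 12.85
position: [458.8, -45.1, 37.6]
ee_rot: [-0.133, 0.991, 0.0, -0.001]
ft_force: [0.4, -0.7, 0.7]
gripper_width: 0.007
grip_force: 0.3
```

```bash
python3 -c "
from h import *
go(454.0,-46.9,16,105.2)
"
```

```text
t 12.85 pos [458.8 -45.1  37.6] tilt [-0.001  0.    -1.   ] yaw_y 105.2 F [ 0.4 -0.7  0.7] jaw 0.007337202126285233 j [-0.38  0.15  0.45  2.14 -0.08  0.88  1.95]
shift units [ 0.0171 -0.0016 -0.0012] turn z 0.0002
```

arm_command([
  [[0.006,0,0],[0,0,0]],
  [[0.006,0,0],[0,0,0]],
  [[0.006,0,0],[0,0,0]],
  [[0,0,0],[0,0,0]],
  [[0,0,0],[0,0,0]],
])

```text
time: 13.35
position: [456.0, -46.0, 38.1]
ee_rot: [-0.133, 0.991, 0.0, 0.002]
ft_force: [7.3, 1.9, -5.2]
gripper_width: 0.006
grip_force: 3.5
```

arm_command([
  [[0.006,0,0],[0,0,0]],
  [[0,0,0],[0,0,0]],
  [[0,0,0],[0,0,0]],
])

```text
time: 13.65
position: [455.9, -46.0, 38.4]
ee_rot: [-0.133, 0.991, -0.0, 0.004]
ft_force: [10.7, 3.4, -8.6]
gripper_width: 0.005
grip_force: 5.5
```

arm_command([
  [[-0.02,0,0],[0,0,0]],
  [[-0.02,0,0],[0,0,0]],
  [[0,0,0],[0,0,0]],
  [[0,0,-0.08],[0,0,0]],
  [[0,0,-0.12],[0,0,0]],
  [[0,0,-0.12],[0,0,0]],
  [[0,0,-0.12],[0,0,0]],
  [[0,0,-0.12],[0,0,0]],
  [[0,0,0],[0,0,0]],
])

```text
time: 14.55
position: [466.5, -44.5, 210.6]
ee_rot: [-0.132, 0.991, 0.0, 0.004]
ft_force: [1.1, -0.9, 0.0]
gripper_width: 0.004
grip_force: 0.0
```

arm_command([
  [[0,0.14,0],[0,0,0]],
  [[0,0.14,0],[0,0,0]],
  [[0,0.14,0],[0,0,0]],
  [[0,0.14,0],[0,0,0]],
  [[0,0.14,0],[0,0,0]],
  [[0,0.14,0],[0,0,0]],
  [[0,0,0],[0,0,0]],
  [[0,0,0],[0,0,0]],
])

```text
time: 15.35
position: [397.0, 198.9, 204.8]
ee_rot: [-0.134, 0.991, -0.001, -0.001]
ft_force: [-0.7, -0.9, 0.1]
gripper_width: 0.007
grip_force: 0.0
```

```bash
python3 - <<'E'
from h import *
s=r.state();print(s["time"],s["position"],s["ft_force"])
c=[]
for n in("scene","top"):
    p=optics.grab_frame(n);w=cloud(p);f=p["frame"].astype(int);c.append(p["frame"])
    lip=(abs(w[...,2]-38)<4)&(w[...,0]<500)&(w[...,0]>390)&(w[...,1]<40)&(w[...,1]>-130)&(f.max(-1)<110)
    P=w[lip][:,:2].astype(np.float32); print(n,lip.sum(),cv2.minAreaRect(P) if lip.sum() else 0)
    for q in("practice","jar_pink","jar_white","buffer"):
        for d in silhouettes(p,q)[:1]: print(q,d["score"],np.round(np.nanmedian(w[d["pixels"]],0)))
cv2.imwrite("pics/e.png",np.hstack([cv2.resize(c[0][100:300,150:350],(400,400)),cv2.resize(c[1][90:270,170:350],(400,400))])[...,::-1])
E
```

```text
15.35 [397.03222109 198.89296966 204.84155833] [-0.70441968 -0.94077916  0.09280577]
scene 44 ((445.5401306152344, -53.57365798950195), (4.715518951416016, 98.99185943603516), 15.792548179626465)
practice 0.46 [576. -30.  29.]
jar_pink 0.78 [ 610. -170.   38.]
jar_white 0.46 [540. 125.  37.]
buffer 0.69 [666. 173.  26.]
top 89 ((441.1170349121094, -50.499900817871094), (8.13392448425293, 102.84809875488281), 15.490401268005371)
practice 0.66 [577. -24.  24.]
jar_pink 0.55 [ 602. -169.   38.]
jar_white 0.76 [533. 127.  38.]
buffer 0.73 [661. 170.  26.]
```

View pics/e.png

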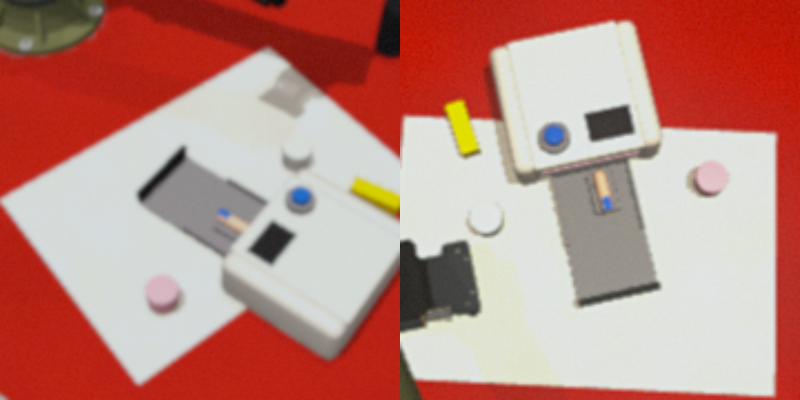

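The picture shows the tray fully out, with the lip 175 mm in front of the lamp as expected at 100 mm of travel. The practice finger is sitting on the tray, the nearby jars and buffer haven't moved, and the arm is clear.

```bash
python3 -c "
from plant import r
print(r.finish_job())"
```

```text
the job is handed in; nothing more can be done
None
```

I pressed the power button down to its hard stop, then drew the tray out by its lip to its end stop; the practice finger is still on it, the arm is clear, and the job was handed in at about 15.5 s.

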